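Bring the carousel's empty place to its loading window

TASK

Two sample carousels stand on the lab bench. Turn the wheel of the one that still has an empty tube place until the whole of the empty hole shows in that carousel's fixed window, near its middle, ready for the next tube. Leave the full carousel's wheel as it is.

Things in the scene. Friction and masses are not known exactly. Their poses are not given: they have to be found in the camera images.
- handle (a point): Grip of the carousel with an empty place: upright black bar 64 x 16 mm, z 121 to 155 mm above the table, on the wheel's hub; pinch its 16 mm from above. Point: on the wheel's vertical axis, 140 mm up. The bar lies along the line to the empty place and turns with the wheel (friction 0.06 N m; stays where left; under 85 degrees to go). Housing fixed, 230 mm wide; all but bar and hub is below 109 mm.
- empty_place (a point): The one empty of eight tube places on that wheel (grey, 188 mm wide, top 75 mm up): an open white collar, 24 mm outside, 17 mm hole, 68 mm from the axis, 45 degrees from its neighbours. The other seven show orange caps, 17 mm wide, tops 98 mm up. Point: centre of the collar's mouth, 83 mm up; it goes round with the wheel.
- window (a point): Fixed window of that carousel: a flat black frame over the wheel, on an upright plate at the housing's rim; opening 40 mm radially, 46 mm along the rim. From above just one place shows in it; caps pass beneath. Point: middle of the opening, 68 mm from the axis, at the frame's top, 108 mm up. Its direction from the axis differs at each start.
- full_cap (a point): The other carousel, alike but with capped tubes in all eight places. Point: top of one cap, 68 mm from that wheel's axis, 98 mm above the table. That wheel turns as easily and has the same handle; it must stay as it is. The two carousels stand left and right, either way round.

How it is judged:
At the end, for the whole second after the job is handed in: The centre of the empty place lies, seen from above, within 14 mm of the middle of the window (about 12 degrees of the wheel), so that the whole hole shows in the opening, and it stays so (horizontal distance between empty_place and window below 0.014 m); the robot touches nothing.
It fails at once if the full carousel's wheel is turned by more than about 10 degrees (a cap on it moves more than 12 mm) (distance of full_cap from where it was at the start of the episode above 0.012 m).
It also fails if it takes over 32 s, if anything falls off the work surface, if the arm or the gripper's body presses on something with over 40 N, if the wrist force passes 120 N, or if a joint passes its speed limit or range.

ROBOT

A 6-joint arm with a two-finger parallel gripper is mounted at the origin on the work surface. World frame = base frame: x ahead of the robot, y to its left, z up, the work surface at z = 0. Lengths are in m, angles in rad, forces in N, time in s.
With the tool pointing down it reaches from about 0.375 to 0.975 m from the base axis. Payload 3.8 kg.
Tool frame: the origin (TCP) lies at the very end of the fingers, on their centre line; the grasp point (between the pads) lies 19 mm behind it; z points along the fingers, y is the line along which they close (so a half turn about z gives the same grasp; the last joint's range is limited). The gripper opens to 85 mm and grips with 20 to 120 N. Pads are 22 mm wide; open, the fingers measure 114 mm over their backs; the gripper's body (76 mm by 85 mm) begins 54 mm behind the grasp point. The pads swing forward as they close: fully open they stand 13 mm farther back than shut.
Start: joints at [1.23, 0.264, 1.604, -0, 1.274, -0.037], TCP at [0.202, 0.644, 0.231] pointing down, gripper open.
Joint ranges: [-2.63, 2.63], [-0.94, 2.18], [0.31, 2.57], [-1.31, 4.45], [0, 2.66], [-2.55, 2.55]. Speed limits (rad/s): [2.57, 2.57, 3.14, 3.14, 3.14, 3.14].

INTERFACE

Orientations are given as a rotation vector (axis times angle).
In Python, from workcell import monitor, viewer, job gives the robot as it stands. The module is installed in compiled form; this text tells all that it offers.
- The arm moves only by the tool step_arm, never from a script. Its argument "series" is one flat list of numbers, 4 for each row, row after row: the shift along the tool's x, y, z in m, then the turn about the tool's z in rad. A call has 1 to 8 rows; each row is the pose to reach, as a shift and turn from the pose commanded when the call began, along the tool's axes at that moment; what a row does not reach only later rows make up. A row lasts 1/8 s, in which the tool goes at most 62.5 mm and 10.7 degrees, less where a joint would pass 70% of its speed; a pose out of reach is approached as far as the arm can. A call with a gripper value outside its range is refused whole. "gripper" is the opening, from 0 (shut) to 1 (fully open), set as the call begins (left out, the last holds). The fingers move at their own pace and stop on an object; "newtons" is the grip in N (left out, the last holds). Time passes only in rows, so rows that repeat a pose let the fingers close. It gives the time, the measured TCP pose, the force, the opening and the grip force at its end, in the units of the state.
- monitor.read_state(): the state, without advancing time (a new reading comes with each control period).
- viewer.read_camera(name): name is "scene" or "top" or "wrist"; returns a dict with "image" (384x512x3 uint8, red, green, blue), "intrinsics" (3x3 intrinsics, pixels), "T" (4x4, takes a point from camera to world coordinates); the wrist camera has in their place "hand_eye" (4x4, takes a point from camera to tool coordinates, whose origin is the TCP and whose axes are the flange's). Camera axes: x right, y up, looking along -z (the intrinsics and any distortion apply to the point x, -y, -z); pixel columns grow to the right and rows downward; lengths in m; the calibration is good to about 2 mm. A picture is of the moment at which its call begins: read the wrist's pose just before it. There is no depth.
- job.finish_job(): hands the job in; it is judged then, once.
Trained networks look in a picture, given as the dict that the camera call returned (one of the last four; its "shot" number tells which), for a name from the list of things; names that differ only in an ending like _2 or _b are one class to them, and where a whole thing is asked for, a point or a joint stands for the part that bears it (a point fixed in the world has none). Each returns a list of dicts, best first, with "score" (0 to 1); they miss things now and then, are a little off and sometimes report something else, mostly with a low value. They report only what shows in the picture. A call takes as long as a camera call.
- viewer.boxes_of(picture, label): "extent" ([centre column, centre row, width, height] in pixels, round what is visible of it).
- viewer.spot_point(picture, label): "point" ([column, row] in pixels: a listed point, or the origin of a listed thing).
The state is a dict: "time": time; "q": joint angles; "joint_vel": joint speeds; "joint_torque": joint torques, N m; "tool_pos": TCP position; "tcp_rot": TCP orientation; "wrist_force": force on the tool from outside, world axes, zero at the start; "torque": the same for the moment, N m; "width": opening from 0.0 (shut) to 1.0 (fully open); "grip_force": force on a finger pad.
Only numpy, scipy, OpenCV 4.12 (cv2) and the standard library are available. Lean on these libraries where they do the work, as an engineer would, in place of code of your own. Each camera call takes 0.05 s, during which the arm holds its last target. There are 200 camera calls.

## Working session

There is one attempt and no reset: what is moved stays moved. The work goes in short steps, Python scripts to look and compute and a tool call to move; the robot and the scene stay as the last step left them, time stands still between calls to the robot, and variables do not carry over. Pictures are saved under pics/ and viewed, at most 10 in all, crops included, and the job is handed in when it is done.

Besides the shell and the picture viewer there is one more tool, called after "Emit:" as name(argument=value, ...) on one line, values as JSON. step_arm: Moves the arm, as the interface text tells. Its arguments: {"type":"object","properties":{"series":{"type":"array"},"gripper":{"type":"number"},"newtons":{"type":"number"}},"required":["series"]}

```bash
mkdir -p pics
cat > h.py <<'E'
import numpy as np, cv2
from scipy.spatial.transform import Rotation as R
from workcell import monitor, viewer, job
def world_T(p,st=None):
    if "T" in p: return np.array(p["T"])
    M=np.eye(4);M[:3,:3]=R.from_rotvec(st["tcp_rot"]).as_matrix();M[:3,3]=st["tool_pos"]
    return M@np.array(p["hand_eye"])
def at_z(p,px,z,st=None):
    T=world_T(p,st);d=np.linalg.inv(np.array(p["intrinsics"]))@[px[0],px[1],1]
    d=T[:3,:3]@[d[0],-d[1],-d[2]];o=T[:3,3]
    return o+d*(z-o[2])/d[2]
Z=dict(handle=.14,empty_place=.083,window=.108,full_cap=.098)
def look(name,n=3,labels=Z):
    st=monitor.read_state();p=viewer.read_camera(name)
    for l in labels:
        for r in viewer.spot_point(p,l)[:n]:
            print(name,l,round(r["score"],2),np.round(r["point"],1),np.round(at_z(p,r["point"],Z[l],st),4))
    return st,p
def save(p,f): cv2.imwrite("pics/"+f,cv2.cvtColor(p["image"],cv2.COLOR_RGB2BGR))
E
python3 - <<'E'
from h import *
s,p=look("top");save(p,"top.png");print(p.keys())
s,p=look("scene");save(p,"scene.png");print(s["time"],s["tcp_rot"])
E
```

```text
top handle 0.55 [342.  208.8] [ 0.536  -0.1984  0.14  ]
top empty_place 0.73 [310.  201.2] [ 0.5594 -0.1289  0.083 ]
top window 0.84 [335.5 187.4] [ 0.5914 -0.1883  0.108 ]
top full_cap 0.62 [132.3 195.5] [0.5636 0.3121 0.098 ]
dict_keys(['image', 'intrinsics', 'T', 'shot'])
scene handle 0.95 [143.3 175. ] [ 0.5267 -0.1912  0.14  ]
scene empty_place 0.6 [174.5 207. ] [ 0.5612 -0.1279  0.083 ]
scene window 0.7 [173.7 207.1] [ 0.5924 -0.125   0.108 ]
scene window 0.66 [140.1 206.2] [ 0.5892 -0.1922  0.108 ]
scene full_cap 0.8 [390.7 203.4] [0.57   0.3189 0.098 ]
0.25 [-4.75333263e-01 -3.10522144e+00  1.69915351e-03]
```

View pics/top.png

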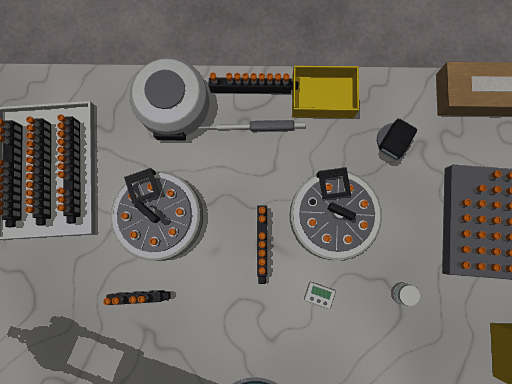

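The right carousel has the empty place: open collar at about (312,201), window at (335,187), bar centre at (342,211). The left one is full. Next I'll move near it.

```bash
cat >> h.py <<'E'
def rel(st,tgt,yaw_y=None):
    M=R.from_rotvec(st["tcp_rot"]).as_matrix()
    d=M.T@(np.array(tgt)-st["tool_pos"]); y=np.degrees(np.arctan2(M[1,1],M[0,1]))
    t=0 if yaw_y is None else -(yaw_y-y)
    print("yaw_y",y,"rel",np.round(d,4),"turn",np.round(np.radians(t),4))
E
python3 - <<'E'
from h import *
s=monitor.read_state()
rel(s,[.46,.22,.26],20); rel(s,[.50,-.19,.26],-26)
E
```

```text
yaw_y 72.59451848964548 rel [-0.3731 -0.3275 -0.0287] turn 0.9179
yaw_y 72.59451848964548 rel [-0.5339 -0.7067 -0.0287] turn 1.7208
```

Emit:
step_arm(series=[-0.37,-0.33,-0.03,0.9,-0.37,-0.33,-0.03,0.9,-0.37,-0.33,-0.03,0.9,-0.37,-0.33,-0.03,0.9,-0.37,-0.33,-0.03,0.9,-0.37,-0.33,-0.03,0.9,-0.37,-0.33,-0.03,0.9,-0.37,-0.33,-0.03,0.9], gripper=1)

```text
time: 1.5
tool_pos: [0.4571, 0.2167, 0.2619]
tcp_rot: [1.779, 2.589, 0.002]
wrist_force: [1.0, 0.4, 0.5]
width: 0.997
grip_force: 0.0
```

Run:
```python
from h import *
s=monitor.read_state();print(s["time"],s["tool_pos"],s["q"])
rel(s,[.50,-.19,.26],-26)
```

```text
1.5 [0.45712549 0.21666233 0.26192184] [ 3.93352824e-01 -7.91527304e-02  1.92032104e+00  1.56200241e-05
  1.29902856e+00  2.64948449e-02]
yaw_y 21.019172155073193 rel [-0.395  -0.1058  0.0018] turn 0.8206
```

Emit:
step_arm(series=[-0.4,-0.105,0,0.82,-0.4,-0.105,0,0.82,-0.4,-0.105,0,0.82,-0.4,-0.105,0,0.82,-0.4,-0.105,0,0.82,-0.4,-0.105,0,0.82,-0.4,-0.105,0,0.82,-0.4,-0.105,0,0.82])

```text
time: 2.5
tool_pos: [0.5017, -0.1952, 0.2613]
tcp_rot: [2.667, 1.66, -0.0]
wrist_force: [-1.1, 1.0, 0.1]
width: 0.999
grip_force: 0.0
```

Run:
```python
from h import *
s,p=look("wrist");print(s["time"],s["tool_pos"],s["q"]);save(p,"w1.png");print(np.round(p["hand_eye"],3))
rel(s,[.53,-.193,.26],-26)
```

```text
wrist handle 0.63 [279.7 169.2] [ 0.5298 -0.1956  0.14  ]
wrist empty_place 0.76 [276.8  90. ] [ 0.5604 -0.1349  0.083 ]
wrist window 0.66 [338.5 123.6] [ 0.5973 -0.1877  0.108 ]
2.5 [ 0.50173593 -0.19515515  0.26128177] [-4.16933603e-01 -1.35725972e-02  1.85877004e+00 -4.62792863e-04
  1.29612008e+00  4.02867826e-02]
[[ 0.     0.965  0.26   0.066]
 [ 1.     0.    -0.001 -0.   ]
 [-0.001  0.26  -0.965 -0.144]
 [ 0.     0.     0.     1.   ]]
yaw_y -26.189606190313373 rel [0.0144 0.0244 0.0013] turn -0.0033
```

View pics/w1.png

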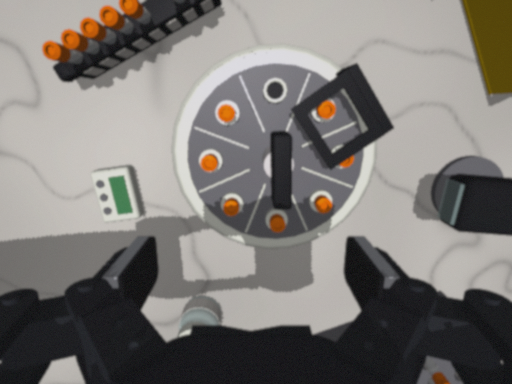

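Wrist view: bar at (281,170) pointing at the empty collar (275,90), with the window at (343,117). Radii come out at 68 mm for both. The empty place is at 63° and the window at 7°, so the wheel turns about -56°. Next: descend over the bar.

Emit:
step_arm(series=[0.012,0.0255,0,0.01,0.012,0.0255,0.05,0.01,0.012,0.0255,0.09,0.01,0.012,0.0255,0.12,0.01,0.012,0.0255,0.137,0.01,0.012,0.0255,0.137,0.01])

```text
time: 3.5
tool_pos: [0.5292, -0.1918, 0.1233]
tcp_rot: [-2.669, -1.653, 0.002]
wrist_force: [-0.3, -0.4, 0.6]
width: 1.001
grip_force: 0.0
```

Emit:
step_arm(series=[0,0,0,0,0,0,0,0,0,0,0,0,0,0,0,0,0,0,0,0,0,0,0,0,0,0,0,0,0,0,0,0], gripper=0, newtons=30)

```text
time: 4.5
tool_pos: [0.5314, -0.1936, 0.1253]
tcp_rot: [2.669, 1.651, 0.003]
wrist_force: [4.3, -2.3, 1.1]
width: 0.179
grip_force: 29.9
```

Run:
```python
from h import *
s=monitor.read_state();print({k:np.round(v,3) for k,v in s.items()})
```

```text
{'time': np.float64(4.5), 'q': array([-0.393,  0.147,  1.95 , -0.   ,  1.042,  0.07 ]), 'joint_vel': array([-0.001, -0.002, -0.001, -0.   , -0.   ,  0.   ]), 'joint_torque': array([ 3.0700e-01, -4.0355e+01, -2.9519e+01,  1.4200e-01,  1.6010e+00,
        2.0000e-02]), 'tool_pos': array([ 0.531, -0.194,  0.125]), 'tcp_rot': array([2.669, 1.651, 0.003]), 'wrist_force': array([ 4.254, -2.279,  1.14 ]), 'torque': array([-0.373, -0.585,  0.04 ]), 'grip_force': np.float64(29.901), 'width': np.float64(0.179)}
```

Emit:
step_arm(series=[0,0,0,0.14,0,0,0,0.28,0,0,0,0.42,0,0,0,0.56,0,0,0,0.7,0,0,0,0.84,0,0,0,0.98,0,0,0,0.98])

```text
time: 5.5
tool_pos: [0.5329, -0.1958, 0.1253]
tcp_rot: [3.13, 0.198, 0.01]
wrist_force: [9.0, -9.6, -4.6]
width: 0.183
grip_force: 29.4
```

Run:
```python
from h import *
s,p=look("wrist");rel(s,s["tool_pos"])
s,p=look("top");
save(dict(image=cv2.resize(p["image"][150:270,270:400],None,fx=4,fy=4)),"t2.png")
```

```text
wrist handle 0.86 [249.9 261.7] [ 0.5292 -0.1957  0.14  ]
wrist empty_place 0.58 [252.8 104.7] [ 0.5989 -0.1888  0.083 ]
wrist window 0.57 [246.7 108.3] [ 0.5965 -0.1857  0.108 ]
yaw_y -82.74837875111145 rel [0. 0. 0.] turn 0.0
top handle 0.83 [341.  209.7] [ 0.5339 -0.196   0.14  ]
top empty_place 0.79 [337.3 186.2] [ 0.5983 -0.1966  0.083 ]
top window 0.66 [335.8 184.7] [ 0.5981 -0.189   0.108 ]
top full_cap 0.95 [132. 196.] [0.5623 0.3128 0.098 ]
```

View pics/t2.png

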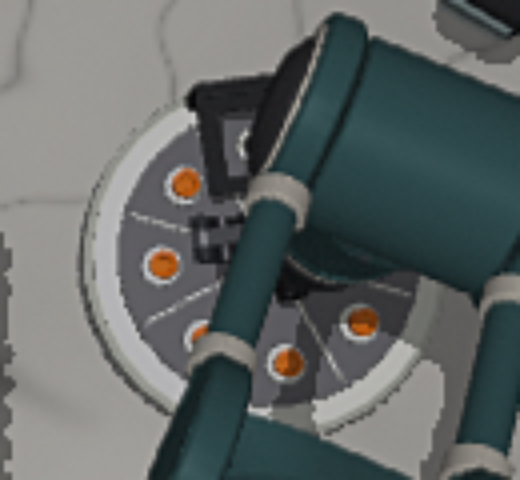

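The top view is partly blocked by the arm. The wrist view puts the empty place within about 4 mm of the window's middle. I'll release, lift and check.

Emit:
step_arm(series=[0,0,0,0,0,0,0,0,0,0,0,0,0,0,0,0,0,0,0,0,0,0,0,0], gripper=1)

```text
time: 6.75
tool_pos: [0.5299, -0.1928, 0.1243]
tcp_rot: [-3.135, -0.201, 0.0]
wrist_force: [1.0, 0.3, -0.0]
width: 1.003
grip_force: 0.0
```

Emit:
step_arm(series=[0,0,-0.04,0,0,0,-0.09,0,-0.02,0,-0.14,0,-0.04,0,-0.14,0,-0.04,0,-0.14,0])

```text
time: 7.38
tool_pos: [0.4892, -0.198, 0.2642]
tcp_rot: [3.135, 0.199, 0.0]
wrist_force: [0.2, 0.1, -0.0]
width: 0.998
grip_force: 0.0
```

Run:
```python
from h import *
s,p=look("wrist");save(p,"w3.png");print(s["tool_pos"],s["width"])
```

```text
wrist handle 0.85 [255.4 134.2] [ 0.5311 -0.1967  0.14  ]
wrist empty_place 0.9 [257.1  57.1] [ 0.5998 -0.1902  0.083 ]
[ 0.489165   -0.19803543  0.26424404] 0.9978605019265495
```

View pics/w3.png

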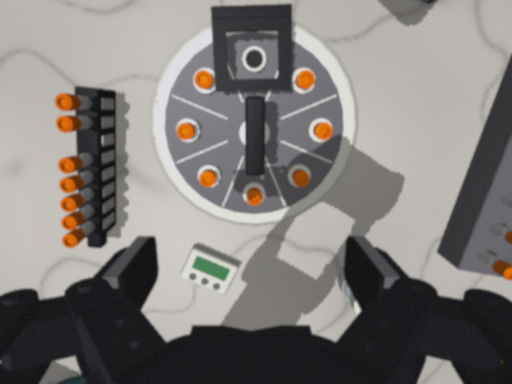

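The whole empty collar (255,58) shows in the window opening (columns 227–278), about 3 mm off its middle sideways. The gripper is clear, so I'm handing the job in.

```bash
python3 -c "
from workcell import job
print(job.finish_job())"
```

```text
the job is handed in; nothing more can be done
None
```

The right carousel's empty place now shows whole in its window, about 3 mm off the middle sideways by the last wrist picture; the full carousel wasn't touched, the gripper is clear, and the job is handed in (no verdict was returned).

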